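# Drive the stuck spacer out of the inclined lens barrel

## Robot

A 6-joint arm with a two-finger parallel gripper is mounted at the origin on the work surface. World frame = base frame: x ahead of the robot, y to its left, z up, the work surface at z = 0. Lengths are in mm, angles in rad, forces in N, time in s.
With the tool pointing down it reaches from about 400 to 925 mm from the base axis. Payload 12.5 kg.
Tool frame: the origin (TCP) lies midway between the tips of the shut fingers; the grasp point (between the pads) lies 19 mm behind it (env.pinch_z is the z of the grasp point in the tool frame, in mm); z points along the fingers, y is the line along which they close (so a half turn about z gives the same grasp; the last joint's range is limited). The gripper opens to 95 mm and grips with 3 to 60 N. Pads are 20 mm wide; open, the fingers measure 119 mm over their backs; the gripper's body (75 mm by 180 mm) begins 59 mm behind the grasp point.
Start: joints at [-1.25, 0.491, 1.559, -0, 1.092, -0.106], TCP at [258.749, -568.943, 214.661] pointing down, gripper open.
Joint ranges: [-3.1, 3.1], [-0.84, 2.19], [0.05, 2.79], [-1.13, 4.28], [0.06, 2.93], [-2.69, 2.69]. Speed limits (rad/s): [2.22, 2.22, 2.79, 3.14, 3.14, 3.14].

## Interface

Orientations are given as [roll, pitch, yaw] about the fixed x, y, z axes, in that order (R = Rz(yaw) Ry(pitch) Rx(roll)).
In Python, from cell import env, eyes gives the robot as it stands.
- The arm moves only by the shell command python3 -m inch 'ROWS'. ROWS is JSON, a list of rows, each a list of 3 entries, a list of its own where there are three numbers: the shift along the tool's x, y, z in units of 60 mm (1.0 is 60 mm), then the turn about the tool's z in units of 5 degrees (1.0 is 5 degrees), then the closure, from -1 (fully open) to 1 (shut). In form: [[[tx, ty, tz], turn, claw], ...]. A call has exactly 10 rows; each row shifts and turns the commanded pose from where the row before left it, along the tool's axes as they then stand; what a row does not reach is not made up. A row lasts 1/8 s, in which the tool goes at most 62.5 mm and 10.7 degrees, less where a joint would pass 70% of its speed; a pose out of reach is approached as far as the arm can. A call is refused whole if a number of a shift passes 1 or a number of a turn 1, either way. A call with a gripper value outside its range is refused whole. The fingers move at their own pace and stop on an object; the grip force is fixed at half the most. Time passes only in rows, so rows that do not move let the fingers close, or fill a call up. It gives the time, the measured TCP pose, the force, the opening and the grip force at its end, in the units of the state.
- env.state(): the state, without advancing time (a new reading comes with each control period).
- eyes.read_camera(name): name is "scene" or "top" or "wrist"; returns a dict with "pixels" (420x560x3 uint8, red, green, blue), "fx", "fy", "cx", "cy" (pixels), "distortion" ([k1, k2, p1, p2, k3] as OpenCV has them; the pictures are not rectified), "extrinsics" (4x4, takes a point from world to camera coordinates). Camera axes: x right, y down, z forward; pixel columns grow to the right and rows downward; lengths in mm; the calibration is good to about 2 mm. A picture is of the moment at which its call begins. There is no depth.
- env.job_done(): hands the job in; it is judged then, once.
Trained networks look in a picture, given as the dict that the camera call returned (one of the last four; its "shot" number tells which), for a name from the list of things; names that differ only in an ending like _2 or _b are one class to them, and where a whole thing is asked for, a point or a joint stands for the part that bears it (a point fixed in the world has none). Each returns a list of dicts, best first, with "score" (0 to 1); they miss things now and then, are a little off and sometimes report something else, mostly with a low value. They report only what shows in the picture. A call takes as long as a camera call.
- eyes.boxes_of(name, picture): "centre" ([row, column] in pixels, amid what is visible of it).
- eyes.cut_out(name, picture): "mask" (420x560 bool, what is visible of it) and "centre" ([row, column] in pixels, amid what is visible of it).
- eyes.spot_point(name, picture): "centre" ([row, column] in pixels: a listed point, or the origin of a listed thing).
The state is a dict: "t": time; "joints": joint angles; "qvel": joint speeds; "tau": joint torques, N m; "eef_pos": TCP position; "tcp_rot": TCP orientation; "ft_force": force on the tool from outside, world axes, zero at the start; "moment": the same for the moment, N m; "opening": opening from 0.0 (shut) to 1.0 (fully open); "grip_force": force on a finger pad.
Only numpy, scipy, OpenCV 4.12 (cv2) and the standard library are available. Lean on these libraries where they do the work, as an engineer would, in place of code of your own. Each camera call takes 0.05 s, during which the arm holds its last target. There are 200 camera calls.

## Task

A spacer is stuck in the lower end of the sloping lens barrel: take the slim drift rod from the rack, enter it in the barrel's upper mouth and push the spacer out into the tray beneath, going on until the drift's guard disc rests gently on the stop collar round the mouth; never jam or ram the drift, and do not touch the spacer with the gripper. Then stand the drift back upright in its well in the rack, leaving the stout gauge and the things around as they are.

Things in the scene. Friction and masses are not known exactly. Their poses are not given: they have to be found in the camera images.
- stand: Fixed aluminium base plate (290 x 160 mm, 8 mm thick) with a grey post, a rimmed catch tray and the stop collar. Origin: underside of the plate, straight under the centre of the barrel's lower end; z up; x points level the way the barrel slopes down (the mouth lies on the -x side, towards the robot). The bore leans 35 degrees (0.611 rad) from vertical about the stand's y axis.
- barrel: Dark steel tube fixed on the stand, 110 mm long, 52 mm outside, bore 32 mm; its upper 12 mm flare to 40 mm inside, 60 mm outside. Origin: centre of its lower end, 100 mm above the bench; z runs up the bore to the mouth, 35 degrees from vertical. Two sprung rubber pads in the bore, 23 to 53 mm above the lower end, make the spacer tight.
- mouth (a point): Centre of the barrel's upper end, 110 mm up the bore axis, about 190 mm above the bench. Round the bore axis above it sits the stop collar: an aluminium ring 68 mm outside, 42 mm inside, 6 mm thick, clamped so that its upper face is anywhere from 6 to 22 mm above the mouth. Where it is clamped differs each time and is not reported: it must be felt (or seen).
- exit (a point): Centre of the barrel's lower end, where the spacer must come out.
- tray (a point): Centre of the catch tray's floor, 8 mm above the bench; the tray is 200 mm (stand x) by 150 mm (stand y) inside with a rim 30 mm high. Axes as the stand's.
- spacer: Solid aluminium cylinder, 30 mm diameter, 60 mm long, about 0.12 kg. Origin: its centre, z along its axis. Stuck in the bore, lower face 5 mm out of the lower end, upper face 55 mm below the mouth. It yields to an axial push of roughly 10 to 20 N (varies) and slides out by itself once its upper face is nearly at the lower end.
- drift: Slim steel rod 191 mm long, 0.25 kg. Origin: centre of its lower face (tip); z runs up to the handle. Head 28 mm diameter over the lowest 20 mm, chamfered to 23 mm at the face; shank 20 mm up to 128 mm; guard disc 54 mm diameter from 128 to 136 mm; black handle 28 mm diameter from 136 to 191 mm. With the guard on the stop collar the tip is 4 mm inside to 12 mm out of the barrel's lower end.
- drift_tip (a point): Centre of the drift's lower face.
- drift_grip (a point): Where to hold the drift: on its axis in the handle, 159 mm above the tip and 23 mm above the guard disc.
- rack: Fixed grey rack block 90 x 200 x 65 mm (x, y, z); origin: centre of its underside, z up. Two wells on its y axis, 55 mm to either side of the centre, 32 mm diameter, 55 mm deep (floor 10 mm above the bench). One holds the drift, the other the gauge; either may be in either well.
- gauge: Stout stepped gauge in the other well of the rack, 191 mm long: spigot 27 mm, body 42 mm diameter from 56 to 128 mm, with the same guard disc and handle as the drift. Too thick for the barrel; leave it. Origin: centre of its lower face.
- wash_bottle: White bottle, 70 mm diameter, 170 mm tall; bystander, loose. Origin: centre of its underside.
- dishes: Stack of three clear dishes, 92 mm diameter, 48 mm tall; bystander, loose. Origin: centre of its underside.
- succulent: Small concrete pot, 80 mm diameter, 60 mm tall, with a succulent up to about 95 mm; bystander, loose. Origin: centre of its underside.

How it is judged (in metres and radians):
On the way, in this order (a step that is already met when the one before it is completed fails the run):
1. the drift's tip is in the bore, more than 20 mm below the mouth (z of drift_tip in the frame of barrel below 0.09 m and distance between drift_tip and exit below 0.095 m and angle between the z axis of drift and the z axis of barrel, either way round below 0.12 rad), for 0.05 s.
2. the spacer is out of the barrel's lower end and the drift is fully in, its guard disc bearing on the stop collar (which is part of the stand) (z of spacer in the frame of barrel below -0.025 m and z of drift_tip in the frame of barrel below 0.012 m and distance between drift_tip and exit below 0.022 m and contact force between drift and stand above 1.5 N), for 0.1 s.
At the end, for the whole second after the job is handed in: The spacer lies at rest in the catch tray (its centre within the tray's inside and less than 45 mm above its floor); the drift stands at rest in its well in the rack, tip within 15 mm of the well's floor and within 7 degrees of upright, released; the gauge still stands in its well (x of spacer in the frame of tray between -0.1 and 0.1 m and y of spacer in the frame of tray between -0.075 and 0.075 m and z of spacer in the frame of tray below 0.045 m and linear speed of each of spacer, drift below 0.03 m/s and z of drift_tip in the frame of rack below 0.025 m and x of drift_tip in the frame of rack between -0.03 and 0.03 m and y of drift_tip in the frame of rack between -0.08 and 0.08 m and angle between each of drift, gauge's own z axis and vertical below 0.12 rad); the robot touches nothing.
It fails at once if the drift is rammed against the stop collar or stand (more than 50 N) or jammed in the barrel (more than 80 N) (contact force between drift and stand above 50 N or contact force between drift and barrel above 80 N).
It fails at once if the robot touches the spacer with anything but the drift (contact force between any of the fingers, the arm and spacer above 1 N).
It fails at once if the gauge is taken or knocked (moved more than 25 mm) (distance of gauge from where it was at the start of the episode above 0.025 m).
It fails at once if a bystander is disturbed (moved more than 20 mm) (distance of any of wash_bottle, dishes, succulent from where it was at the start of the episode above 0.02 m).
It also fails if it takes over 58 s, if anything falls off the work surface, if the arm or the gripper's body presses on something with over 40 N, if the wrist force passes 120 N, or if a joint passes its speed limit or range.

## Working session

There is one attempt and no reset: what is moved stays moved. The work goes in short steps, Python scripts to look and compute and a shell command to move; the robot and the scene stay as the last step left them, time stands still between calls to the robot, and variables do not carry over. Pictures are saved under pics/ and viewed, at most 10 in all, crops included, and the job is handed in when it is done.

```bash
ls -a; mkdir -p pics
cat > h.py <<'E'
import numpy as np,cv2
from cell import env,eyes
def K(p): return np.array([[p['fx'],0,p['cx']],[0,p['fy'],p['cy']],[0,0,1.]]),np.array(p['distortion'],float)
def ray(p,rc):
    k,d=K(p); n=cv2.undistortPoints(np.array([[[rc[1],rc[0]]]],float),k,d)[0,0]
    E=np.array(p['extrinsics']); R=E[:3,:3]; return -R.T@E[:3,3], R.T@np.array([n[0],n[1],1.])
def atz(p,rc,z):
    o,v=ray(p,rc); return o+v*(z-o[2])/v[2]
def tri(L):
    A=0;b=0
    for p,rc in L:
        o,v=ray(p,rc); v=v/np.linalg.norm(v); M=np.eye(3)-np.outer(v,v); A=A+M; b=b+M@o
    x=np.linalg.solve(A,b); return x
def proj(p,X):
    k,d=K(p);E=np.array(p['extrinsics']);r=cv2.Rodrigues(E[:3,:3])[0]
    return cv2.projectPoints(np.array(X,float).reshape(-1,3),r,E[:3,3],k,d)[0].reshape(-1,2)[:,::-1]
def save(p,n): cv2.imwrite('pics/'+n+'.png',p['pixels'][:,:,::-1])
E
python3 - <<'E'
from h import *
np.set_printoptions(precision=2,suppress=True)
s=env.state();print(s, env.pinch_z)
a=eyes.read_camera('scene');b=eyes.read_camera('top')
im=np.hstack([a['pixels'],b['pixels']])
cv2.imwrite('pics/a.png',cv2.resize(im[:,:,::-1],(800,300),interpolation=cv2.INTER_AREA))
save(a,'scene0');save(b,'top0')
for n in ['stand','barrel','mouth','exit','tray','spacer','drift','drift_tip','drift_grip','rack','gauge','wash_bottle','dishes','succulent']:
    r=[]
    for p in (a,b):
        q=eyes.spot_point(n,p); r.append((np.round(q[0]['centre'],1).tolist(),round(q[0]['score'],2)) if q else None)
    print(n,r, tri([(a,r[0][0]),(b,r[1][0])]) if all(r) else '')
E
```

```text
.
..
pics
{'t': 0.0, 'joints': array([-1.25,  0.49,  1.56,  0.  ,  1.09, -0.11]), 'qvel': array([ 0., -0.,  0.,  0.,  0.,  0.]), 'tau': array([ -0.  , -61.27, -25.82,   0.07,   0.05,  -0.  ]), 'eef_pos': array([ 258.68, -568.7 ,  214.08]), 'tcp_rot': array([-3.14, -0.  ,  0.43]), 'ft_force': array([-0.45, -0.67, -0.24]), 'moment': array([-0.03,  0.  ,  0.01]), 'grip_force': 0.0, 'opening': 0.9999305311172456} -18.8
stand [([264.9, 316.3], 0.59), ([204.8, 233.6], 0.7)] [633.54 118.91 -11.53]
barrel [([241.0, 316.9], 0.79), ([197.4, 229.8], 0.71)] [638.28 115.44 134.22]
mouth [None, ([221.7, 232.5], 0.9)] 
exit [([247.9, 316.3], 0.67), ([197.9, 230.6], 0.6)] [640.69 116.89 101.53]
tray [([276.8, 311.7], 0.66), None] 
spacer [None, ([167.3, 331.3], 0.29)] 
drift [([149.3, 206.4], 0.93), ([240.7, 398.6], 0.65)] [ 523.31 -385.43  -20.27]
drift_tip [([209.2, 329.5], 0.42), ([241.8, 398.5], 0.81)] [ 512.73 -128.2   129.89]
drift_grip [([109.5, 204.5], 0.71), ([237.8, 414.1], 0.79)] [ 521.43 -368.36  176.47]
rack [([154.3, 226.0], 0.96), ([241.5, 381.9], 0.85)] [ 515.86 -319.14    4.35]
gauge [([160.2, 241.6], 0.71), ([242.1, 360.3], 0.93)] [ 515.36 -251.11   29.98]
wash_bottle [([263.5, 434.7], 0.84), ([273.4, 146.3], 0.95)] [429.82 376.91  -4.04]
dishes [([232.8, 206.7], 0.83), ([164.0, 332.5], 0.67)] [ 752.25 -177.86    4.41]
succulent [([320.5, 376.9], 0.73), ([196.5, 164.1], 0.73)] [660.89 333.95 -18.4 ]
```

```bash
python3 -m inch --help 2>&1 | head -20
```

```text
invalid input: not JSON, or not a number
```

View pics/scene0.png

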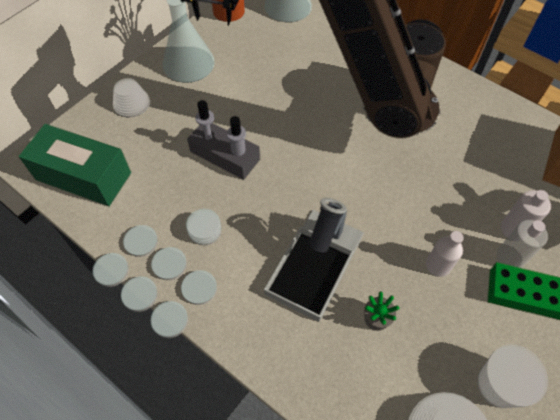

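View pics/top0.png

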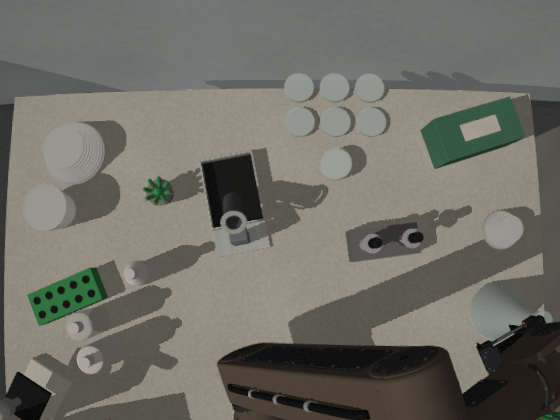

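Run:
```python
from h import *
np.set_printoptions(precision=1,suppress=True)
a=eyes.read_camera('scene');b=eyes.read_camera('top');w=eyes.read_camera('wrist')
for p in(a,b,w):
    E=np.array(p['extrinsics']); print('cam',-E[:3,:3].T@E[:3,3],E[2,:3],p['fx'])
g=lambda n,p:(eyes.spot_point(n,p) or [{'centre':None,'score':0}])[0]
for n,z in [('mouth',190.1),('exit',100),('tray',8),('stand',0),('drift_grip',169),('drift_tip',10),('drift',10),('gauge',10),('rack',0)]:
    for nm,p in(('s',a),('t',b),('w',w)):
        q=g(n,p)
        if q['centre'] is not None: print(n,nm,round(q['score'],2),np.round(q['centre'],1),atz(p,q['centre'],z))
A=cv2.resize(a['pixels'][185:325,255:375],None,fx=4,fy=4,interpolation=2)
B=cv2.resize(b['pixels'][140:260,190:430],(800,400),interpolation=2)
C=np.zeros((400+0,1280,3),np.uint8)
cv2.imwrite('pics/sb.png',A[:,:,::-1]);cv2.imwrite('pics/tb.png',B[:,:,::-1]); save(w,'w0')
```

```text
cam [1143.4  394.9 1250.3] [-0.4 -0.3 -0.9] 505.1971773732426
cam [ 476.8    5.  1371.6] [ 0.1 -0.  -1. ] 461.8996974479781
cam [ 318.3 -542.   383.7] [-0.2 -0.1 -1. ] 369.9377989181762
mouth s 0.75 [206.4 326.4] [573.1  90.3 190.1]
mouth t 0.88 [221.3 230.8] [568.4 108.9 190.1]
exit s 0.58 [245.7 315.3] [636.9 110.4 100. ]
exit t 0.77 [199.4 230.7] [636.4 117.2 100. ]
tray s 0.96 [274.2 309.3] [674.4 125.2   8. ]
tray t 0.92 [190.6 232. ] [674.4 121.6   8. ]
stand s 0.92 [264.4 315.1] [638.6 118.7   0. ]
stand t 0.72 [202.6 232.3] [639.3 121.2   0. ]
drift_grip s 0.71 [111.1 201.2] [ 526.5 -374.8  169. ]
drift_grip t 0.63 [236.5 412.6] [ 526.3 -368.5  169. ]
drift_tip s 0.48 [207.5 329.2] [474.2  47.   10. ]
drift_tip t 0.84 [240.2 398.5] [ 522.3 -374.2   10. ]
drift s 0.92 [146.  208.4] [ 526.  -373.4   10. ]
drift t 0.8 [239.6 399.2] [ 524.1 -376.4   10. ]
gauge s 0.74 [161.9 238.3] [ 514.4 -261.6   10. ]
gauge t 0.62 [243.2 359.4] [ 514.8 -255.7   10. ]
rack s 0.77 [154.9 224.7] [ 515.3 -317.     0. ]
rack t 0.58 [241.4 382.7] [ 519.6 -328.4    0. ]
```

View pics/tb.png

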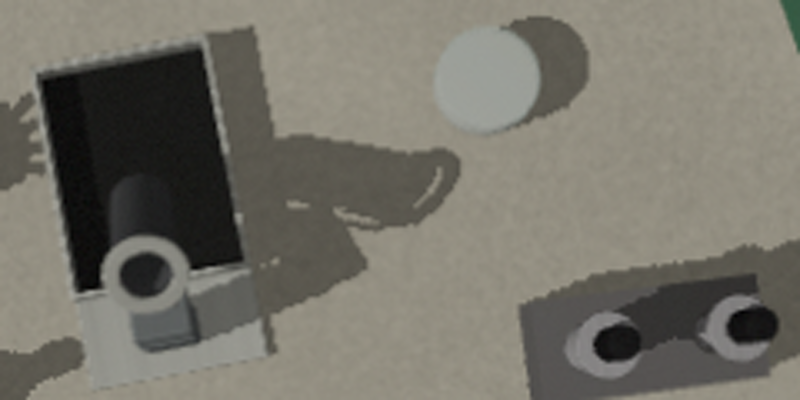

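View pics/sb.png

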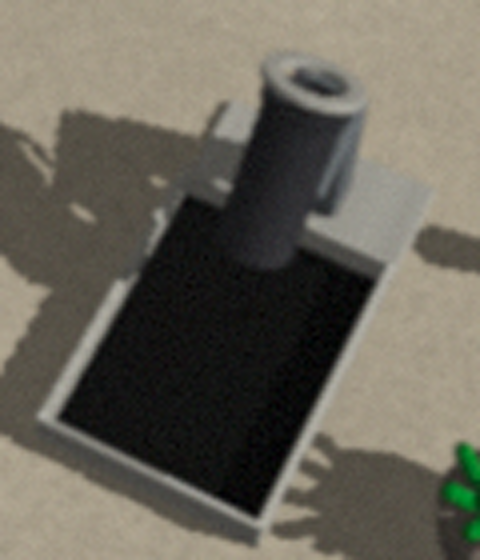

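Run:
```python
from h import *
np.set_printoptions(precision=1,suppress=True)
a=eyes.read_camera('scene');b=eyes.read_camera('top')
print('ring',tri([(a,[205.8,333.3]),(b,[222.2,233.8])]))
c=lambda x,y:[140+y/3.333,190+x/3.333]
s=lambda x,y:[185+y/4,255+x/4]
bl=atz(b,c(98,386),8);br=atz(b,c(270,352),8)
tl=atz(b,c(38,74),38);tr=atz(b,c(208,36),38)
st=[atz(a,s(38,420),38),atz(a,s(262,530),38)]
print(bl,br,tl,tr,st)
an=lambda u:np.degrees(np.arctan2(u[1],u[0]))
print(an(bl-br)-90,an(tl-tr)-90,an(st[1]-st[0])-90,an((tl+tr)/2-(bl+br)/2))
rk=[atz(b,c(x,y),65) for x,y in((520,305),(755,273),(775,372))];print(rk,an(rk[0]-rk[1])-90)
```

```text
ring [564.8 102.4 195. ]
[480.7 158.4   8. ] [510.    6.1   8. ] [755.3 209.9  38. ] [788.3  59.3  38. ] [array([791.5,  68.2,  38. ]), array([761.7, 223.2,  38. ])]
10.889466746463384 12.329403203660746 10.876697423111679 10.714743169535572
[array([ 546.9, -207.4,   65. ]), array([ 572.5, -413.9,   65. ]), array([ 486.7, -429. ,   65. ])] 7.072554460888625
```

```bash
python3 -m inch '[[[0,0,-0.27],0.9,-1],[[0,0,-0.27],0.9,-1],[[0,0,-0.27],0.92,-1],[[0.7,-0.34,0],0,-1],[[0.7,-0.34,0],0,-1],[[0.7,-0.34,0],0,-1],[[0.7,-0.34,0],0,-1],[[0.7,-0.34,0],0,-1],[[0.7,-0.34,0],0,-1],[[0.5,-0.24,0],0,-1]]'
cat >> h.py <<'E'
np.set_printoptions(precision=2,suppress=True)
def go(X):
    s=env.state(); d=np.array(X)-s['eef_pos']; y=s['tcp_rot'][2]
    c,n=np.cos(y),np.sin(y)
    print('pos',s['eef_pos'],'rot',s['tcp_rot'],'t',s['t'],'F',s['ft_force'],'grip',s['grip_force'],s['opening'])
    print('units',np.array([d[0]*c+d[1]*n,d[0]*n-d[1]*c,-d[2]])/60)
E
python3 - <<'E'
from h import *
go([525,-372,150])
a=eyes.read_camera('scene');b=eyes.read_camera('top');w=eyes.read_camera('wrist');save(w,'w1')
for n,z in [('drift_grip',169),('drift_tip',10),('drift',10),('gauge',10),('rack',0)]:
    for nm,p in(('s',a),('t',b),('w',w)):
        q=eyes.spot_point(n,p)
        for q in q[:2]: print(n,nm,round(q['score'],2),np.round(q['centre'],1),atz(p,q['centre'],z))
E
```

```text
t: 4.35
eef_pos: [511.4, -380.1, 263.3]
tcp_rot: [3.141, -0.0, 0.19]
ft_force: [0.5, 0.2, -0.1]
opening: 1.001
grip_force: 0.0
pos [ 511.36 -380.11  263.29] rot [ 3.14 -0.    0.19] t 4.35 F [ 0.46  0.21 -0.1 ] grip 0.0 1.001068037919458
units [ 0.25 -0.09  1.89]
drift_grip s 0.92 [114.8 203.9] [ 531.85 -359.52  169.  ]
drift_grip t 0.53 [223.3 234.4] [564.78 101.28 169.  ]
drift_grip t 0.42 [235.4 413.2] [ 529.17 -370.27  169.  ]
drift_grip w 0.65 [196.6 273. ] [ 524.09 -370.7   169.  ]
drift_tip s 0.23 [155.3 224.3] [ 522.17 -311.21   10.  ]
drift_tip t 0.44 [241.9 399.1] [ 517.21 -375.92   10.  ]
drift s 0.61 [146.4 207.9] [ 528.1  -373.51   10.  ]
drift t 0.56 [241.5 401.1] [ 518.33 -382.08   10.  ]
drift t 0.43 [193.9 233.4] [664.14 117.17  10.  ]
drift w 0.88 [166.5 277.8] [ 528.05 -371.73   10.  ]
gauge s 0.73 [159.7 239.1] [ 506.68 -265.08   10.  ]
gauge w 0.65 [168.4 231.4] [ 515.77 -320.12   10.  ]
gauge w 0.64 [162.2 180.8] [ 511.73 -262.3    10.  ]
rack s 0.88 [152.4 224.6] [ 508.28 -323.58    0.  ]
rack t 0.85 [242.9 380.7] [ 515.22 -322.23    0.  ]
rack w 0.85 [165.9 229.5] [ 516.8  -316.35    0.  ]
```

View pics/w1.png

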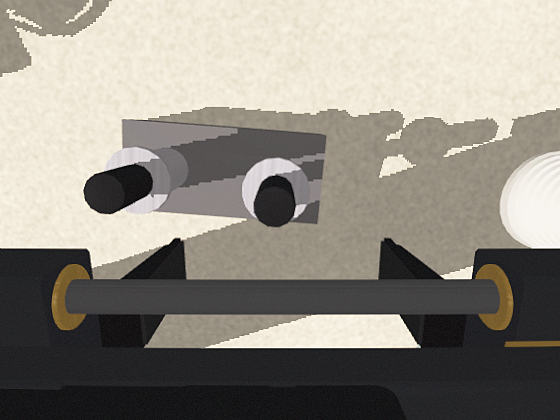

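```bash
python3 -m inch '[[[0.27,-0.1,0],0,-1],[[0,0,0.4],0,-1],[[0,0,0.4],0,-1],[[0,0,0.4],0,-1],[[0,0,0.4],0,-1],[[0,0,0.27],0,-1],[[0,0,0],0,-1],[[0,0,0],0,1],[[0,0,0],0,1],[[0,0,0],0,1]]'
python3 - <<'E'
from h import *
go([526,-371,150]); w=eyes.read_camera('wrist');save(w,'w2')
E
```

```text
t: 6.5
eef_pos: [524.8, -372.7, 151.7]
tcp_rot: [3.141, -0.001, 0.189]
ft_force: [0.4, -0.1, 0.3]
opening: 0.744
grip_force: 0.0
pos [ 524.85 -372.71  151.68] rot [ 3.14 -0.    0.19] t 6.5 F [ 0.38 -0.11  0.29] grip 0.0 0.7441853819318457
units [ 0.02 -0.02  0.03]
```

View pics/w2.png

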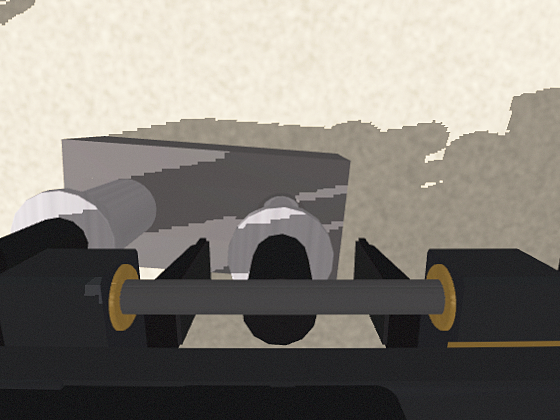

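```bash
python3 -m inch '[[[0,0,0],0,1],[[0,0,0],0,1],[[0,0,0],0,1],[[0,0,0],0,1],[[0,0,0],0,1],[[0,0,0],0,1],[[0,0,-0.3],0,1],[[0,0,-0.7],0,1],[[0,0,-0.8],0,1],[[0,0,-0.8],0,1]]'
```

```text
t: 7.8
eef_pos: [524.5, -372.3, 309.7]
tcp_rot: [3.141, -0.0, 0.189]
ft_force: [0.6, 0.4, -2.8]
opening: 0.291
grip_force: 30.0
```

```bash
python3 -m inch '[[[0,0,-0.8],0,1],[[0,0,-0.8],0,1],[[0.05,-0.3,0],0,1],[[0.1,-0.6,0],0,1],[[0.15,-0.9,0],0,1],[[0.2,-1.0,0],0,1],[[0.2,-1.0,0],0,1],[[0.2,-1.0,0],0,1],[[0.15,-0.9,0],0,1],[[0.1,-0.6,0],0,1]]'
python3 -m inch '[[[0,-0.6,0],0,1],[[0,-0.5,0],0,1],[[0,-0.3,0],0,1],[[0,0,0],0,1],[[0,0,0],0,1],[[0,0,0],0,1],[[0,0,0],0,1],[[0,0,0],0,1],[[0,0,0],0,1],[[0,0,0],0,1]]'
python3 - <<'E'
from h import *
go([576,106,405]); w=eyes.read_camera('wrist');save(w,'w3');np.save('w3.npy',w,allow_pickle=True)
for n,z in [('mouth',190.1),('exit',100),('drift_tip',263),('stand',0),('tray',8)]:
    for q in eyes.spot_point(n,w)[:2]: print(n,round(q['score'],2),np.round(q['centre'],1),atz(w,q['centre'],z))
E
```

```text
t: 9.05
eef_pos: [520.0, 14.5, 402.5]
tcp_rot: [-3.141, 0.001, 0.191]
ft_force: [0.1, 0.3, -3.9]
opening: 0.291
grip_force: 30.0
t: 10.3
eef_pos: [505.5, 94.2, 403.0]
tcp_rot: [3.142, -0.0, 0.189]
ft_force: [0.9, -0.7, -2.8]
opening: 0.293
grip_force: 30.0
pos [505.5   94.17 403.01] rot [ 3.14 -0.    0.19] t 10.3 F [ 0.9  -0.67 -2.79] grip 29.992312788963318 0.2928115700725773
units [ 1.19  0.03 -0.03]
mouth 0.81 [119.4 285.2] [573.9  103.72 190.1 ]
exit 0.96 [ 65.  285.2] [637.43 115.25 100.  ]
drift_tip 0.6 [201.4 283.2] [506.01  92.93 263.  ]
stand 0.45 [ 46.1 282.3] [676.31 126.15   0.  ]
tray 0.61 [ 47.3 286. ] [674.24 120.4    8.  ]
tray 0.58 [278. 282.] [327.11  59.42   8.  ]
```

View pics/w3.png

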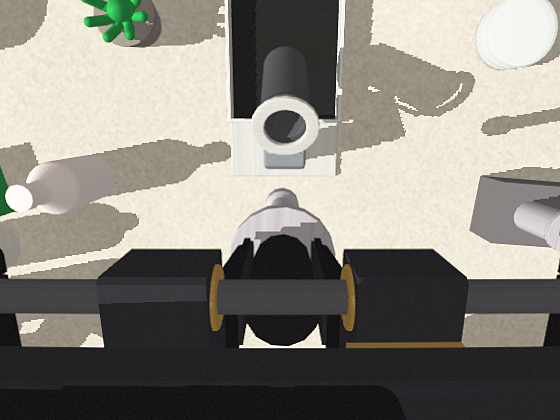

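Run:
```python
from h import *
from scipy.optimize import least_squares
w=np.load('w3.npy',allow_pickle=True).item()
g=cv2.cvtColor(w['pixels'],cv2.COLOR_RGB2HSV)
sub=w['pixels'][85:170,240:330].astype(int)
cv2.imwrite('pics/r.png',cv2.resize(sub[:,:,::-1].astype(np.uint8),None,fx=6,fy=6,interpolation=0))
psi=.19;u=np.array([np.cos(psi),np.sin(psi),0]);l=np.array([-np.sin(psi),np.cos(psi),0]);z=np.array([0,0,1.])
s,c=np.sin(.611),np.cos(.611);ax=-s*u+c*z;e=c*u+s*z
t=np.linspace(0,2*np.pi,60)
def circ(C,r): return C+r*(np.outer(np.cos(t),e)+np.outer(np.sin(t),l))
# measured extreme columns/rows of outer ring vs model for each h
for h in (6,10,14,18,22):
    C=np.array([637.5,115.5,100])+ax*(110+h)
    p=proj(w,circ(C,34));q=proj(w,circ(C,21)); print(h,C,'outer rows',p[:,0].min(),p[:,0].max(),'cols',p[:,1].min(),p[:,1].max(),'inner',q.min(0),q.max(0))
print('tip ray z262',atz(w,[190,283],262),'ring ray z200',atz(w,[126,284.5],200))
```

```text
6 [572.15 102.93 195.01] outer rows 90.24792583716686 148.33215431953673 cols 251.34491050342976 320.0749995286408 inner [102.64 264.52] [138.41 306.89]
10 [569.9  102.5  198.29] outer rows 92.55308790241102 150.74389770493778 cols 251.11955457660417 320.35846621534756 inner [104.97 264.39] [140.81 307.07]
14 [567.64 102.07 201.57] outer rows 94.89537300346251 153.1891055486557 cols 250.89090293719647 320.6460776517297 inner [107.35 264.26] [143.25 307.26]
18 [565.39 101.63 204.84] outer rows 97.27567021036113 155.66846282006838 cols 250.65888424890855 320.93792352321424 inner [109.76 264.13] [145.72 307.45]
22 [563.14 101.2  208.12] outer rows 99.69489673450515 158.18267284838308 cols 250.42342514888918 321.2340960618487 inner [112.21 264.  ] [148.23 307.65]
tip ray z262 [515.5   94.93 262.  ] ring ray z200 [567.48 103.27 200.  ]
```

View pics/r.png

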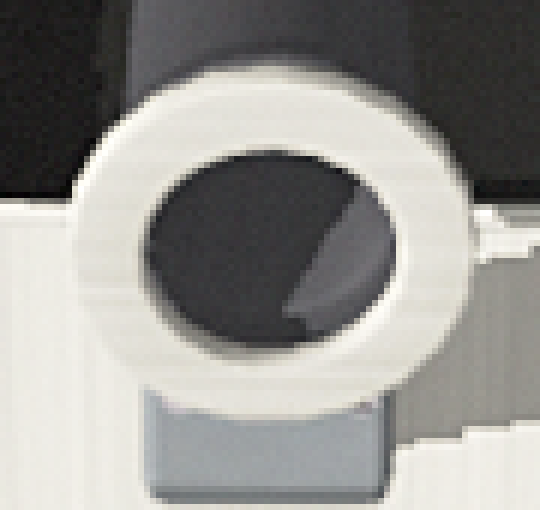

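```bash
python3 -m inch '[[[0.2,0.02,0],0,1],[[0.4,0.02,0],0,1],[[0.3,0,0],0,1],[[0.17,0,0],0,1],[[0,0,0.3],0,1],[[0,0,0.3],0,1],[[0,0,0.3],0,1],[[0,0,0.2],0,1],[[0,0,0.05],0,1],[[0,0,0.03],0,1]]'
python3 - <<'E'
from h import *
go([567,103,330]);a=eyes.read_camera('scene')
A=cv2.resize(a['pixels'][90:290,230:430],None,fx=3,fy=3,interpolation=2);cv2.imwrite('pics/s4.png',A[:,:,::-1])
E
```

```text
t: 11.85
eef_pos: [569.2, 103.9, 332.6]
tcp_rot: [3.141, -0.001, 0.189]
ft_force: [-0.3, 0.1, -3.5]
opening: 0.291
grip_force: 30.0
pos [569.24 103.93 332.6 ] rot [ 3.14 -0.    0.19] t 11.85 F [-0.32  0.09 -3.52] grip 29.99219834804535 0.29102095324211974
units [-0.04  0.01  0.04]
```

View pics/s4.png

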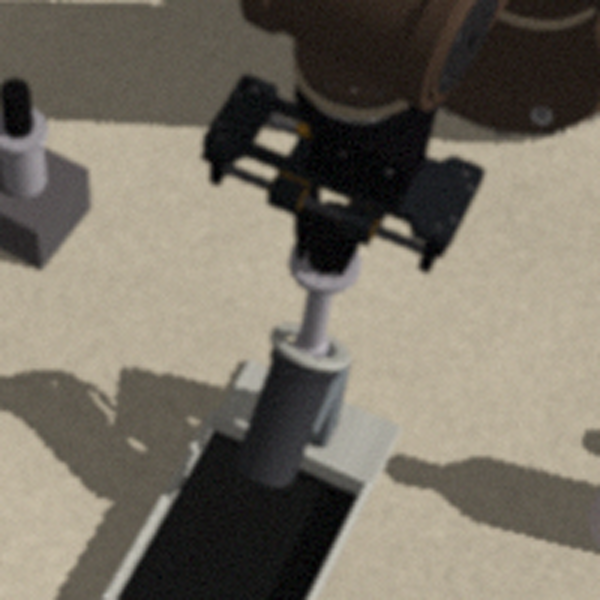

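```bash
python3 -m inch '[[[0,0,0.03],0,1],[[0,0,0.03],0,1],[[0,0,0.03],0,1],[[0,0,0.02],0,1],[[0,0,0],0,1],[[-0.06,0,0],0,1],[[-0.08,0,0],0,1],[[-0.08,0,0.01],0,1],[[-0.08,0,0.01],0,1],[[-0.08,0,0.01],0,1]]'
```

```text
t: 13.15
eef_pos: [547.0, 99.7, 325.1]
tcp_rot: [3.141, -0.004, 0.189]
ft_force: [3.1, 1.6, 6.7]
opening: 0.291
grip_force: 30.0
```

```bash
python3 -m inch '[[[-0.05,0,-0.02],0,1],[[-0.05,0,0],0,1],[[-0.05,0,0.005],0,1],[[-0.05,0,0.01],0,1],[[-0.05,0,0.01],0,1],[[-0.06,0,0.01],0,1],[[-0.06,0,0.015],0,1],[[-0.06,0,0.015],0,1],[[-0.06,0,0.02],0,1],[[-0.05,0,0.02],0,1]]'
python3 - <<'E'
from h import *
go([567,103,330]);a=eyes.read_camera('scene')
A=cv2.resize(a['pixels'][90:290,230:430],None,fx=3,fy=3,interpolation=2);cv2.imwrite('pics/s5.png',A[:,:,::-1])
E
```

```text
t: 14.4
eef_pos: [514.3, 93.4, 318.3]
tcp_rot: [3.142, 0.001, 0.189]
ft_force: [3.2, 0.4, -0.1]
opening: 0.295
grip_force: 30.0
pos [514.33  93.43 318.34] rot [3.14 0.   0.19] t 14.4 F [ 3.21  0.35 -0.06] grip 29.999297261238098 0.2948619306212428
units [ 0.89  0.01 -0.19]
```

View pics/s5.png

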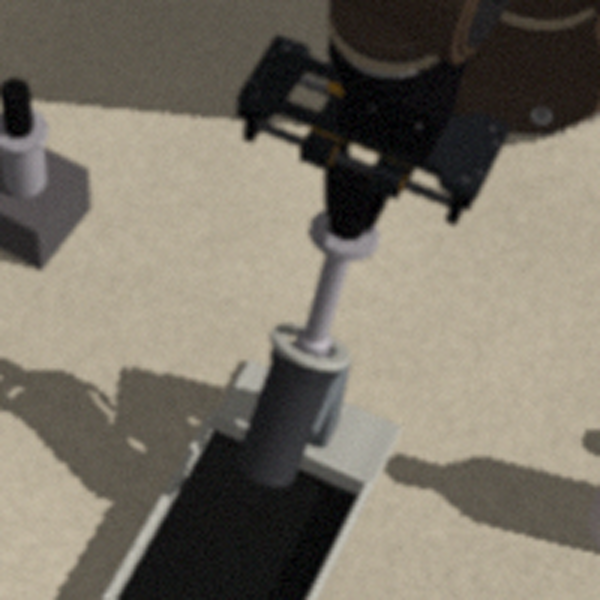

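```bash
python3 -m inch '[[[-0.06,0,0.02],0,1],[[-0.06,0,0.02],0,1],[[-0.06,0,0.02],0,1],[[-0.06,0,0.03],0,1],[[-0.06,0,0.03],0,1],[[-0.06,0,0.03],0,1],[[-0.06,0,0.04],0,1],[[-0.06,0,0.04],0,1],[[-0.05,0,0.04],0,1],[[-0.03,0,0.03],0,1]]'
```

```text
t: 15.7
eef_pos: [481.5, 87.2, 300.7]
tcp_rot: [3.141, 0.0, 0.189]
ft_force: [-0.7, 0.4, 2.8]
opening: 0.281
grip_force: 30.0
```

```bash
python3 -m inch '[[[0.02,0,0.028],0,1],[[0.02,0,0.028],0,1],[[0.02,0,0.028],0,1],[[0.02,0,0.028],0,1],[[0.02,0,0.028],0,1],[[0.02,0,0.028],0,1],[[0.02,0,0.028],0,1],[[0.02,0,0.028],0,1],[[0,0,0],0,1],[[0,0,0],0,1]]'
python3 - <<'E'
from h import *
go([481,87,300]);a=eyes.read_camera('scene');b=eyes.read_camera('top')
m=[eyes.cut_out('drift',p) for p in(a,b)]
psi=.19;u=np.array([np.cos(psi),np.sin(psi),0]);z=np.array([0,0,1.])
s=env.state();G=s['eef_pos']+[0,0,18.8]
for p,q in zip((a,b),m):
    if not q: continue
    M=q[0]['mask'];pts=np.argwhere(M)
    mu=pts.mean(0);v=np.linalg.svd(pts-mu,full_matrices=False)[2][0]
    for th in (25,30,35,40):
        r=np.radians(th);ax=-np.sin(r)*u+np.cos(r)*z
        pr=proj(p,[G-ax*90,G]);d=pr[1]-pr[0];print(th,np.degrees(np.arctan2(*d)),end=' | ')
    print('meas',np.degrees(np.arctan2(*(v*np.sign(v[0])*-1))),len(pts),q[0]['score'])
E
```

```text
t: 16.95
eef_pos: [491.2, 89.0, 287.0]
tcp_rot: [3.142, 0.0, 0.189]
ft_force: [2.2, 0.8, -2.6]
opening: 0.291
grip_force: 30.0
pos [491.19  89.01 287.03] rot [3.14 0.   0.19] t 16.95 F [ 2.23  0.76 -2.65] grip 29.999689757823944 0.2906971837809048
units [-0.17  0.   -0.22]
25 -71.83494253920023 | 30 -70.91860400635095 | 35 -70.06812259318849 | 40 -69.26524162449653 | meas -71.31622954787169 731 0.83
```

```bash
python3 -m inch '[[[0.025,0,0.035],0,1],[[0.025,0,0.035],0,1],[[0.025,0,0.035],0,1],[[0.025,0,0.035],0,1],[[0.025,0,0.035],0,1],[[0.025,0,0.035],0,1],[[0.025,0,0.035],0,1],[[0.025,0,0.035],0,1],[[0,0,0],0,1],[[0,0,0],0,1]]'
```

```text
t: 18.4
eef_pos: [503.0, 91.3, 270.3]
tcp_rot: [3.142, 0.0, 0.189]
ft_force: [2.8, -0.1, -2.1]
opening: 0.287
grip_force: 30.0
```

```bash
python3 -m inch '[[[0.025,0,0.034],0,1],[[0.025,0,0.034],0,1],[[0.025,0,0.034],0,1],[[0.025,0,0.034],0,1],[[0.025,0,0.034],0,1],[[0.02,0,0.028],0,1],[[0.02,0,0.028],0,1],[[0.02,0,0.028],0,1],[[0.02,0,0.028],0,1],[[0.02,0,0.028],0,1]]'
```

```text
t: 19.65
eef_pos: [515.5, 93.7, 253.4]
tcp_rot: [3.141, 0.0, 0.19]
ft_force: [-11.7, -1.8, 18.6]
opening: 0.286
grip_force: 30.0
```

```bash
python3 -m inch '[[[0.018,0,0.026],0,1],[[0.018,0,0.026],0,1],[[0.018,0,0.026],0,1],[[0.018,0,0.026],0,1],[[0.018,0,0.026],0,1],[[0.018,0,0.026],0,1],[[0.018,0,0.026],0,1],[[0.018,0,0.026],0,1],[[0.018,0,0.026],0,1],[[0.018,0,0.026],0,1]]'
```

```text
t: 20.9
eef_pos: [526.3, 95.7, 237.7]
tcp_rot: [3.141, 0.0, 0.19]
ft_force: [-9.8, -1.5, 17.5]
opening: 0.287
grip_force: 30.0
```

```bash
python3 -m inch '[[[0.018,0,0.026],0,1],[[0.018,0,0.026],0,1],[[0.018,0,0.026],0,1],[[0.018,0,0.026],0,1],[[0.018,0,0.026],0,1],[[0.018,0,0.026],0,1],[[0.018,0,0.026],0,1],[[0.018,0,0.026],0,1],[[0.018,0,0.026],0,1],[[0.018,0,0.026],0,1]]'
python3 - <<'E'
from h import *
w=eyes.read_camera('wrist');a=eyes.read_camera('scene')
for n in('spacer','drift_tip'):
  for p in(w,a): print(n,[(q['score'],q['centre'],) for q in eyes.spot_point(n,p)[:2]])
E
```

```text
t: 22.15
eef_pos: [537.5, 97.9, 220.6]
tcp_rot: [3.142, 0.0, 0.189]
ft_force: [-0.5, -0.4, -0.4]
opening: 0.29
grip_force: 30.0
spacer [(0.64, [17.7, 284.5])]
spacer [(0.73, [160.2, 239.7]), (0.66, [277.4, 304.3])]
drift_tip []
drift_tip [(0.68, [246.4, 318.8])]
```

```bash
python3 -m inch '[[[0.005,0,0.007],0,1],[[0.005,0,0.007],0,1],[[0.005,0,0.007],0,1],[[0.005,0,0.007],0,1],[[0.005,0,0.007],0,1],[[0.005,0,0.007],0,1],[[0.005,0,0.007],0,1],[[0.005,0,0.007],0,1],[[0.005,0,0.007],0,1],[[0.005,0,0.007],0,1]]'
python3 -m inch '[[[0.005,0,0.007],0,1],[[0.005,0,0.007],0,1],[[0.005,0,0.007],0,1],[[0.005,0,0.007],0,1],[[0.005,0,0.007],0,1],[[0.005,0,0.007],0,1],[[0.005,0,0.007],0,1],[[0.005,0,0.007],0,1],[[0,0,0],0,1],[[0,0,0],0,1]]'
```

```text
t: 23.7
eef_pos: [540.2, 98.4, 216.5]
tcp_rot: [3.141, 0.001, 0.189]
ft_force: [-5.3, -0.6, 3.8]
opening: 0.289
grip_force: 30.0
t: 24.95
eef_pos: [541.2, 98.7, 214.4]
tcp_rot: [3.141, 0.002, 0.19]
ft_force: [-18.6, -3.9, 20.6]
opening: 0.289
grip_force: 30.0
```

Run:
```python
from h import *
a=eyes.read_camera('scene');b=eyes.read_camera('top')
s=env.state();G=s['eef_pos']+[0,0,18.8];psi=.19
u=np.array([np.cos(psi),np.sin(psi),0]);l=np.array([-np.sin(psi),np.cos(psi),0]);r=.611
ax=-np.sin(r)*u+np.cos(r)*np.array([0,0,1.])
sp=[eyes.spot_point('spacer',p) for p in(a,b)]
for p,q in zip((a,b),sp): print('spacer',[(k['score'],atz(p,k['centre'],23)) for k in q[:2]])
M={n:eyes.cut_out(n,a) for n in('drift','stand','barrel')}
for d in range(20,60,3):
    print(d,end=' ')
    for lat in range(-40,41,4):
        # near-side surface line approx: through axis
        y,x=np.round(proj(a,G-ax*d+l*lat)[0]).astype(int)
        c='.'
        for n in M:
            if M[n] and M[n][0]['mask'][y,x]: c=n[0]
        print(c+str(a['pixels'][y,x].mean().astype(int)),end=' ')
    print()
print(env.state()['ft_force'],{n:len(M[n]) for n in M})
```

```text
spacer [(0.54, array([697.95, 119.96,  23.  ]))]
spacer [(0.71, array([ 512.8 , -317.59,   23.  ]))]
20 .175 .175 .173 .172 .173 .172 d67 d22 d14 d10 d3 d7 d18 d46 .116 .155 .173 .169 .167 .166 .172 
23 .175 .175 .171 .172 .173 .163 d106 d16 d3 d7 d15 d11 d11 d70 d130 d159 .172 .170 .168 .167 .173 
26 .175 .172 .172 .171 .141 d131 d62 d9 d14 d7 d13 d3 d16 d91 d138 d152 d163 .169 .169 .170 .174 
29 .172 .173 .171 .164 d103 d93 d42 d12 d5 d4 d10 d8 d25 d66 d140 d144 d156 .164 .171 .173 .169 
32 .173 .171 .172 .134 d77 d75 d61 d11 d13 d8 d7 d9 d16 d110 d137 d141 d143 .160 s168 .173 .170 
35 .168 .169 .166 .113 d66 d72 d59 d33 d8 d10 d6 d16 d50 d123 d142 d140 d153 s156 s165 .170 .168 
38 .166 .167 .99 .81 d70 d74 d61 d52 d23 d29 d61 d48 d113 d138 d139 d147 d154 s157 s170 .164 .168 
41 .165 .153 .98 .69 d69 d72 d70 d65 d49 d68 d113 d113 d142 d142 d145 d151 s151 s158 s169 .164 .168 
44 .166 .163 s85 s76 d70 d69 d68 d71 d73 d79 d135 d142 d139 d146 d149 d157 s156 s162 s165 s148 .170 
47 .167 .154 .117 .77 d71 d69 d73 d72 d78 d82 d112 d137 d139 d145 d153 s162 s175 s178 s155 s147 .163 
50 .168 .153 .123 .76 .74 d74 d72 d76 d86 d78 d113 d125 d140 d141 s160 s170 b174 b130 s133 s131 .166 
53 .177 .171 .132 .92 .79 .81 d74 d80 d89 d96 d115 d129 d141 .149 b156 b167 b132 b91 s120 s134 .170 
56 .170 .172 .165 .90 b68 .74 .77 .85 .91 d105 .112 .132 .147 .141 b104 b123 b74 b88 s113 s139 .165 
59 .173 .172 .157 .99 b46 b42 .69 b70 .89 .103 .111 .102 .121 b83 b57 b61 b58 b84 s123 s128 .168 
[-17.83  -3.27  19.66] {'drift': 2, 'stand': 2, 'barrel': 2}
```

```bash
python3 -m inch '[[[-0.03,0,-0.043],0,1],[[-0.05,0,-0.071],0,1],[[-0.07,0,-0.1],0,1],[[-0.07,0,-0.1],0,1],[[-0.07,0,-0.1],0,1],[[-0.07,0,-0.1],0,1],[[-0.07,0,-0.1],0,1],[[-0.07,0,-0.1],0,1],[[-0.05,0,-0.071],0,1],[[-0.05,0,-0.071],0,1]]'
```

```text
t: 26.55
eef_pos: [507.2, 92.1, 264.7]
tcp_rot: [3.142, -0.0, 0.189]
ft_force: [1.0, 0.9, -3.5]
opening: 0.289
grip_force: 30.0
```

```bash
python3 -m inch '[[[-0.085,0,-0.12],0,1],[[-0.085,0,-0.12],0,1],[[-0.085,0,-0.12],0,1],[[-0.085,0,-0.12],0,1],[[-0.06,0,-0.085],0,1],[[0.05,0,-0.035],0,1],[[0.08,0,-0.055],0,1],[[0.08,0,-0.055],0,1],[[0.08,0,-0.05],0,1],[[0.08,0,-0.05],0,1]]'
```

```text
t: 27.8
eef_pos: [505.9, 91.8, 312.9]
tcp_rot: [3.142, 0.001, 0.189]
ft_force: [-0.8, -0.3, -4.6]
opening: 0.29
grip_force: 30.0
```

```bash
python3 -m inch '[[[0.1,0,-0.04],0,1],[[0.1,0,-0.035],0,1],[[0.1,0,-0.03],0,1],[[0.1,0,-0.025],0,1],[[0.1,0,-0.02],0,1],[[0.1,0,-0.02],0,1],[[0.1,0,-0.01],0,1],[[0.1,0,-0.01],0,1],[[0.1,0,0],0,1],[[0.1,0,0],0,1]]'
```

```text
t: 29.05
eef_pos: [565.0, 103.2, 324.6]
tcp_rot: [3.142, -0.0, 0.189]
ft_force: [-4.8, -1.1, 0.3]
opening: 0.291
grip_force: 30.0
```

```bash
python3 -m inch '[[[0.05,0,0],0,1],[[0.05,0,0],0,1],[[0.04,0,0],0,1],[[0,0,-0.1],0,1],[[0,0,-0.3],0,1],[[0,0,-0.4],0,1],[[0,0,-0.4],0,1],[[0,0,-0.3],0,1],[[0,0,0],0,1],[[0,0,0],0,1]]'
python3 - <<'E'
from h import *
go([573,104,400]);w=eyes.read_camera('wrist')
for n in('drift_tip','drift','drift_grip'):
  q=eyes.spot_point(n,w);print(n,[(round(k['score'],2),np.round(k['centre'],1)) for k in q[:2]])
M=eyes.cut_out('drift',w); w3=np.load('w3.npy',allow_pickle=True).item()
m=M[0]['mask'];print(M[0]['score'])
for r in range(150,270,10):
    c=np.where(m[r])[0]; print(r,(c.min(),c.max()) if len(c) else None)
# predicted tip far edge pixel vs tilt
G=env.state()['eef_pos']+[0,0,18.8];u=np.array([np.cos(.19),np.sin(.19),0])
for th in(-5,0,5,10,15,20):
    t=np.radians(th);ax=-np.sin(t)*u+np.cos(t)*np.array([0,0,1.]);print(th,proj(w,[G-160.5*ax])[0])
E
```

```text
t: 30.3
eef_pos: [573.0, 104.7, 413.8]
tcp_rot: [3.142, -0.0, 0.189]
ft_force: [-0.8, 0.4, -2.4]
opening: 0.292
grip_force: 30.0
pos [572.96 104.68 413.78] rot [ 3.14 -0.    0.19] t 30.3 F [-0.77  0.41 -2.42] grip 29.999444782733917 0.29183572366401134
units [-0.    0.01  0.23]
drift_tip [(0.87, array([203.3, 284.8]))]
drift [(0.87, array([202.5, 284.3]))]
drift_grip [(0.59, array([279.3, 283.5]))]
0.67
150 None
160 None
170 None
180 None
190 (np.int64(276), np.int64(285))
200 (np.int64(267), np.int64(296))
210 (np.int64(261), np.int64(302))
220 (np.int64(247), np.int64(319))
230 (np.int64(237), np.int64(326))
240 (np.int64(233), np.int64(331))
250 (np.int64(230), np.int64(333))
260 (np.int64(254), np.int64(309))
-5 [217.45 281.67]
0 [201.48 281.67]
5 [185.47 281.67]
10 [169.37 281.67]
15 [153.12 281.66]
20 [136.68 281.66]
```

```bash
python3 -m inch '[[[-0.23,0.3,0],0,1],[[-0.23,0.6,0],0,1],[[-0.23,0.9,0],0,1],[[-0.23,0.95,0],0,1],[[-0.23,0.95,0],0,1],[[-0.23,0.95,0],0,1],[[-0.23,0.95,0],0,1],[[-0.23,0.9,0],0,1],[[-0.23,0.7,0],0,1],[[-0.22,0.4,0],0,1]]'
python3 - <<'E'
from h import *
go([524.7,-372.5,151.7])
E
```

```text
t: 31.8
eef_pos: [522.2, -371.8, 413.9]
tcp_rot: [-3.141, 0.001, 0.188]
ft_force: [-0.0, 1.0, -2.8]
opening: 0.29
grip_force: 30.0
pos [ 522.22 -371.76  413.86] rot [-3.14  0.    0.19] t 31.8 F [-0.04  1.02 -2.79] grip 29.999700486660004 0.2900948866390908
units [0.04 0.02 4.37]
```

```bash
python3 -m inch '[[[0.06,0.02,0.3],0,1],[[0,0,0.6],0,1],[[0,0,0.7],0,1],[[0,0,0.7],0,1],[[0,0,0.5],0,1],[[0,0,0.3],0,1],[[0,0,0.1],0,1],[[0,0,0],0,1],[[0,0,0],0,1],[[0,0,0],0,1]]'
python3 - <<'E'
from h import *
go([524.7,-372.5,151.7]);w=eyes.read_camera('wrist')
for n,z in(('drift_tip',80),('rack',0),('drift',80)):
  q=eyes.spot_point(n,w);print(n,[(round(k['score'],2),np.round(k['centre'],1),atz(w,k['centre'],z)) for k in q[:2]])
E
```

```text
t: 33.05
eef_pos: [527.6, -369.7, 223.3]
tcp_rot: [3.141, -0.001, 0.189]
ft_force: [0.4, 0.3, -3.4]
opening: 0.292
grip_force: 30.0
pos [ 527.63 -369.72  223.29] rot [ 3.14 -0.    0.19] t 33.05 F [ 0.42  0.35 -3.39] grip 29.999345541000366 0.29220285812104657
units [-0.06  0.04  1.19]
drift_tip [(0.62, array([204.9, 281.6]), array([ 524.3 , -370.44,   80.  ]))]
rack [(0.96, array([186.2, 229.4]), array([ 516.65, -314.88,    0.  ])), (0.62, array([203.8, 282.3]), array([ 508.39, -374.3 ,    0.  ]))]
drift []
```

```bash
python3 -m inch '[[[-0.035,0.042,0],0,1],[[0,0,0],0,1],[[0,0,0.05],0,1],[[0,0,0.06],0,1],[[0,0,0.06],0,1],[[0,0,0.06],0,1],[[0,0,0.06],0,1],[[0,0,0.06],0,1],[[0,0,0.06],0,1],[[0,0,0],0,1]]'
python3 - <<'E'
from h import *
go([525.7,-372.6,151.7])
E
```

```text
t: 34.5
eef_pos: [525.9, -372.4, 197.6]
tcp_rot: [-3.141, 0.0, 0.189]
ft_force: [-0.9, -0.2, -1.5]
opening: 0.291
grip_force: 30.0
pos [ 525.86 -372.37  197.58] rot [-3.14  0.    0.19] t 34.5 F [-0.94 -0.2  -1.53] grip 29.99935358762741 0.29095814877881654
units [-0.    0.    0.76]
```

In the well (tip about 55 mm, no contact force). Go on down.

```bash
python3 -m inch '[[[0,0,0.08],0,1],[[0,0,0.1],0,1],[[0,0,0.1],0,1],[[0,0,0.1],0,1],[[0,0,0.1],0,1],[[0,0,0.1],0,1],[[0,0,0.05],0,1],[[0,0,0.03],0,1],[[0,0,0],0,1],[[0,0,0],0,1]]'
```

```text
t: 35.75
eef_pos: [526.0, -372.5, 158.5]
tcp_rot: [3.141, -0.0, 0.189]
ft_force: [-0.1, 0.1, -2.4]
opening: 0.293
grip_force: 30.0
```

```bash
python3 -m inch '[[[0,0,0.02],0,1],[[0,0,0.02],0,1],[[0,0,0.02],0,1],[[0,0,0.015],0,1],[[0,0,0.015],0,1],[[0,0,0.01],0,1],[[0,0,0.01],0,1],[[0,0,0],0,1],[[0,0,0],0,1],[[0,0,0],0,1]]'
```

```text
t: 37.0
eef_pos: [525.9, -372.4, 151.7]
tcp_rot: [3.141, -0.0, 0.189]
ft_force: [-0.1, -0.1, -3.2]
opening: 0.29
grip_force: 30.0
```

```bash
python3 -m inch '[[[0,0,0.005],0,1],[[0,0,0.005],0,1],[[0,0,0.005],0,1],[[0,0,0.005],0,1],[[0,0,0.005],0,1],[[0,0,0.005],0,1],[[0,0,0],0,1],[[0,0,0],0,1],[[0,0,0],0,1],[[0,0,0],0,1]]'
```

```text
t: 38.25
eef_pos: [526.1, -372.5, 150.9]
tcp_rot: [3.141, -0.001, 0.189]
ft_force: [-2.2, 1.9, 7.7]
opening: 0.291
grip_force: 30.0
```

```bash
python3 -m inch '[[[0,0,-0.01],0,1],[[0,0,0],0,-1],[[0,0,0],0,-1],[[0,0,0],0,-1],[[0,0,0],0,-1],[[0,0,0],0,-1],[[0,0,0],0,-1],[[0,0,0],0,-1],[[0,0,0],0,-1],[[0,0,0],0,-1]]'
```

```text
t: 39.5
eef_pos: [525.9, -372.4, 150.5]
tcp_rot: [3.141, -0.0, 0.189]
ft_force: [-0.5, -0.2, 0.1]
opening: 0.997
grip_force: 0.0
```

```bash
python3 -m inch '[[[0,0,-0.1],0,-1],[[0,0,-0.3],0,-1],[[0,0,-0.4],0,-1],[[0,0,-0.5],0,-1],[[0,0,-0.5],0,-1],[[0,0,-0.4],0,-1],[[0,0,-0.2],0,-1],[[0,0,0],0,-1],[[0,0,0],0,-1],[[0,0,0],0,-1]]'
python3 - <<'E'
from h import *
go([525.7,-372.6,270]);w=eyes.read_camera('wrist');a=eyes.read_camera('scene');b=eyes.read_camera('top')
for n,z in(('drift_grip',169),('drift',10),('gauge',10),('spacer',23),('wash_bottle',0)):
  for p in(w,a,b):
    q=eyes.spot_point(n,p);print(n,[(round(k['score'],2),atz(p,k['centre'],z)) for k in q[:2]])
E
```

```text
t: 40.75
eef_pos: [525.8, -372.3, 293.6]
tcp_rot: [-3.14, 0.001, 0.189]
ft_force: [0.2, -0.6, 0.7]
opening: 1.002
grip_force: 0.0
pos [ 525.77 -372.28  293.55] rot [-3.14  0.    0.19] t 40.75 F [ 0.16 -0.58  0.67] grip 0.0 1.002147499607844
units [-0.    0.    0.39]
drift_grip [(0.92, array([ 523.74, -374.16,  169.  ]))]
drift_grip [(0.9, array([ 526.47, -372.97,  169.  ]))]
drift_grip [(0.57, array([654.83, 114.67, 169.  ])), (0.46, array([ 521.48, -371.66,  169.  ]))]
drift [(0.65, array([ 524.95, -377.5 ,   10.  ]))]
drift [(0.65, array([ 520.07, -378.39,   10.  ]))]
drift [(0.63, array([ 519.25, -379.96,   10.  ]))]
gauge [(0.8, array([ 512.38, -261.45,   10.  ]))]
gauge [(0.74, array([ 508.2 , -257.38,   10.  ]))]
gauge [(0.68, array([ 520.17, -250.09,   10.  ]))]
spacer [(0.34, array([ 528.97, -371.6 ,   23.  ]))]
spacer [(0.54, array([703.05, 129.38,  23.  ]))]
spacer [(0.71, array([695.52, 121.25,  23.  ]))]
wash_bottle []
wash_bottle [(0.94, array([442.73, 379.08,   0.  ]))]
wash_bottle [(0.92, array([433.62, 383.42,   0.  ])), (0.24, array([ 746.91, -175.98,    0.  ]))]
```

Drift upright in its well, spacer in the tray, gripper clear.

```bash
python3 -c "
from cell import env
print(env.job_done())"
```

```text
the job is handed in; nothing more can be done
None
```

I pushed the spacer out into the tray and pressed the drift's guard onto the collar at about 27–30 N. The drift is back upright and released in its well, and I handed the job in at about 41 s; it returned no verdict.

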